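# Set up the toy village

### The job

Set up the toy village on the plywood board: stand the little house on the dark rectangle in the middle, squared to it, with the roof squarely on top. Stand the green log upright on the round spot between the house and the fir tree and the violet log upright on the round spot between the house and the well, and put the red cap centred on top of the violet log to make a toadstool. Leave the glue bottle and the plain bark log standing where they are.

Things in the scene. Friction and masses are not known exactly. Their poses are not given: they have to be found in the camera images.
- board: Plywood board fixed to the table, 130 mm (its x) by 370 mm (its y) by 12 mm thick; origin at the centre of its underside, z up. Painted flat on top: a dark rectangle (56 mm in x, 72 mm in y) at the centre and two dark round spots, 48 mm across, centred on its y axis at y = +85 and -85 mm
- tree: Small dark-green toy fir tree fixed on the board, 44 mm across, 75 mm high; stands on the board's y axis 155 mm from the board's centre, at one end or the other (at y = +155 mm or -155 mm), so one round spot lies between it and the rectangle. Origin at the centre of its foot, on the board's top
- well: Small toy well, grey with a blue gable roof, fixed on the board, about 44 mm across and 69 mm high; stands 155 mm from the board's centre at the end opposite to the tree. Origin at the centre of its foot, on the board's top
- house_mid (a point): Loose pale wooden house block without its roof, with dark windows and a door on both long faces; 50 mm (its x) by 66 mm (its y, the long side) by 55 mm high, about 0.12 kg, flat top. Standing upright at the start. This point is its centre, half-way up; z up. On the board its long side lies along the board's y
- roof_mid (a point): Loose house roof: slate-blue gable roof, ridge along its y, with a brick chimney in the middle; flat underside, 70 mm (x) by 80 mm (y); ridge 30 mm, chimney top 62 mm above the underside; 0.07 kg. Grip the chimney across its 22 mm (x); it is 34 mm in y. Starts flat on the table. This point is on its vertical axis, 31 mm above the underside; z up. On the house its ridge runs along the house's y
- green_log_mid (a point): Loose short log painted bright green, pale end grain on top; upright cylinder of 42 mm diameter, 60 mm high, about 0.06 kg. This point is its centre, half-way up; z up
- violet_log_mid (a point): Loose short log painted violet, pale end grain on top; upright cylinder of 42 mm diameter, 60 mm high, about 0.06 kg. This point is its centre, half-way up; z up
- cap_mid (a point): Loose red toadstool cap with white dots on top: round, 50 mm diameter, 28 mm high (straight side to 19 mm, then bevelled to a flat top of 30 mm), flat underside, about 0.04 kg. Starts on the table right way up. This point is its centre, 14 mm above the underside; z up
- bark_log_mid (a point): Plain dark-brown bark log, not part of the job: loose upright cylinder, 54 mm diameter, 50 mm high. This point is its centre
- glue_mid (a point): White glue bottle with an orange cap, not part of the job: loose, upright, 44 mm diameter, 100 mm high. This point is on its axis, half-way up
Not all that is in view belongs to the job. Several things look just like the part that bears cap_mid: the one meant starts nearest to the robot's base. What is shaped like the part that bears house_mid but pink is not meant.

How it is judged:
By the outcome, as a careful person would: the job done as asked, in the order asked, and still so for the second after the job is handed in, with the robot touching nothing.
It also fails if it takes over 128 s, if anything falls off the work surface, if the arm or the gripper's body presses on something with over 40 N, if the wrist force passes 120 N, or if a joint passes its speed limit or range.

### The arm

A 7-joint arm with a two-finger parallel gripper is mounted at the origin on the work surface. World frame = base frame: x ahead of the robot, y to its left, z up, the work surface at z = 0. Lengths are in m, angles in rad, forces in N, time in s.
With the tool pointing down it reaches from about 0.4 to 0.875 m from the base axis. Payload 19.3 kg.
Tool frame: the origin (TCP) lies midway between the tips of the shut fingers; the grasp point (between the pads) lies 19 mm behind it; x points along the fingers, y is the direction in which the jaws open and shut, and the axes are right-handed (so a half turn about x gives the same grasp; the last joint's range is limited). The gripper opens to 85 mm and grips with 20 to 120 N. Pads are 22 mm wide; open, the fingers measure 114 mm over their backs; the gripper's body (76 mm by 85 mm) begins 54 mm behind the grasp point. The pads swing forward as they close: fully open they stand 13 mm farther back than shut.
Start: joints at [-1.351, 0.521, -0.036, 1.599, 0.021, 1.021, -0.113], TCP at [0.179, 0.599, 0.209] pointing down, gripper open.
Joint ranges: [-2.91, 2.91], [-0.3, 2.13], [-1.5, 1.42], [0.17, 2.43], [-1.26, 4.41], [0.16, 1.93], [-2.52, 2.52]. Speed limits (rad/s): [1.89, 1.89, 2.39, 2.39, 3.01, 3.01, 3.01].

### API

Orientations are given as [roll, pitch, yaw] about the fixed x, y, z axes, in that order (R = Rz(yaw) Ry(pitch) Rx(roll)).
In Python, from workcell import telemetry, vision, workorder gives the robot as it stands. The module is installed in compiled form; this text tells all that it offers.
- The arm moves only by the tool play_rows, never from a script. Its argument "deltas" is a list of rows, each a list of 7 numbers: the shift along the world's x, y, z in mm, then the turn, a rotation vector about the world's x, y, z in degrees, then the finger opening in mm, from 0 to 85.4. In form: [[x, y, z, wx, wy, wz, jaw], ...]. A call has 1 to 8 rows; each row shifts and turns the commanded pose from where the row before left it; what a row does not reach is not made up. A row lasts 1/8 s, in which the tool goes at most 62.5 mm and 10.7 degrees, less where a joint would pass 70% of its speed; a pose out of reach is approached as far as the arm can. A call with a gripper value outside its range is refused whole. The fingers move at their own pace and stop on an object; "grip_force" is the grip in N (left out, the last holds). Time passes only in rows, so rows that do not move let the fingers close. It gives the time, the measured TCP pose, the force and the opening at its end, in the units of the state.
- telemetry.observe(): the state, without advancing time (a new reading comes with each control period).
- vision.grab_frame(name): name is "side" or "top" or "wrist"; returns the picture (384x512x3 uint8, red, green, blue); there is no depth.
- vision.camera_info(name): a dict with "mtx" (3x3 intrinsics, pixels), "rvec" (rotation vector, rad) and "tvec" (3), from world to camera coordinates, as OpenCV has them. Camera axes: x right, y down, z forward; pixel columns grow to the right and rows downward; lengths in m; the calibration is good to about 2 mm. The wrist camera is an equidistant fisheye: a pixel r from the principal point sees the ray r / f radians off the axis. A picture is of the moment at which its call begins: read the wrist's pose just before it. camera_info takes no time and is no camera call; for the wrist camera it gives the pose at the moment of the call.
- workorder.job_done(): hands the job in, once; it reports no verdict.
The state is a dict: "clock": time; "qpos": joint angles; "qd": joint speeds; "joint_efforts": joint torques, N m; "position": TCP position; "tool_rot": TCP orientation; "force": force on the tool from outside, world axes, zero at the start; "moment": the same for the moment, N m; "grip_width": finger opening in m.
Only numpy, scipy, OpenCV 4.12 (cv2) and the standard library are available. Lean on these libraries where they do the work, as an engineer would, in place of code of your own. Each camera call takes 0.05 s, during which the arm holds its last target. There are 200 camera calls.

## Working session

There is one attempt and no reset: what is moved stays moved. The work goes in short steps, Python scripts to look and compute and a tool call to move; the robot and the scene stay as the last step left them, time stands still between calls to the robot, and variables do not carry over. Pictures are saved under pics/ and viewed, about 12 in all and at most 16, crops included, and the job is handed in when it is done.

Besides the shell and the picture viewer there is one more tool, called after "Request:" as name(argument=value, ...), one argument or row to a line, values as JSON. play_rows: Moves the arm, as the interface text tells. Its arguments: {"type":"object","properties":{"deltas":{"type":"array","items":{"type":"array","items":{"type":"number"}}},"grip_force":{"type":"number"}},"required":["deltas"]}

```bash
mkdir -p pics
cat > h.py <<'E'
import numpy as np, cv2
from workcell import telemetry, vision, workorder
def save(cam,name,crop=None,k=1):
    im=vision.grab_frame(cam)
    np.save(f'pics/{name}.npy',im)
    put(im,name,crop,k)
def put(im,name,crop=None,k=1):
    if crop: a,b,c,d=crop; im=im[b:d,a:c]
    im=cv2.resize(im,None,fx=k,fy=k,interpolation=cv2.INTER_CUBIC)
    cv2.imwrite(f'pics/{name}.png',im[:,:,::-1])
def ray(cam,u,v,info=None):
    i=info or vision.camera_info(cam); K=np.array(i['mtx']);R=cv2.Rodrigues(np.array(i['rvec'],float))[0];t=np.array(i['tvec'],float).ravel()
    x=(u-K[0,2])/K[0,0];y=(v-K[1,2])/K[1,1]
    if cam=='wrist':
        r=np.hypot(x,y);s=np.sin(r)/r if r>1e-9 else 1;d=np.array([x*s,y*s,np.cos(r)])
    else: d=np.array([x,y,1])
    return -R.T@t, R.T@d
def at(cam,u,v,z,info=None):
    o,d=ray(cam,u,v,info); return o+d*(z-o[2])/d[2]
def proj(cam,p,info=None):
    i=info or vision.camera_info(cam); K=np.array(i['mtx']);R=cv2.Rodrigues(np.array(i['rvec'],float))[0];t=np.array(i['tvec'],float).ravel()
    c=R@np.array(p)+t
    if cam=='wrist':
        th=np.arctan2(np.hypot(c[0],c[1]),c[2]);n=np.hypot(c[0],c[1]);x,y=c[0]/n*th,c[1]/n*th
    else: x,y=c[0]/c[2],c[1]/c[2]
    return np.array([K[0,0]*x+K[0,2],K[1,1]*y+K[1,2]])
E
python3 - <<'E'
from h import *
np.set_printoptions(precision=4,suppress=True)
s=telemetry.observe();print(s)
for c in('top','side','wrist'):
    print(c,vision.camera_info(c)); o,d=ray(c,256,192);print(o,d)
save('top','top0',k=1.5);save('side','side0',k=1.5);
E
```

```text
{'clock': 0.0, 'qpos': array([-1.3512,  0.522 , -0.0363,  1.6   ,  0.0212,  1.0211, -0.1128]), 'qd': array([-0.0005,  0.0003,  0.0008,  0.0007,  0.0013,  0.    , -0.0007]), 'joint_efforts': array([ -0.0004, -92.7105,   1.9798, -36.9925,   0.0179,   0.0082,
        -0.    ]), 'position': array([0.1785, 0.5986, 0.2085]), 'tool_rot': array([-1.4916,  1.5697, -1.7814]), 'force': array([-0.0979,  0.5255,  0.6404]), 'moment': array([-0.024 , -0.0541,  0.0435]), 'grip_width': 0.08503796848903837}
top {'mtx': array([[497.5102,   0.    , 260.7603],
       [  0.    , 497.5102, 198.2545],
       [  0.    ,   0.    ,   1.    ]]), 'rvec': array([ 2.1395, -2.1171,  0.1643]), 'tvec': array([-0.0081,  0.5498,  1.3086])}
[ 0.3247 -0.021   1.3816] [ 0.1785  0.0235 -0.9838]
side {'mtx': array([[375.8602,   0.    , 253.692 ],
       [  0.    , 375.8602, 193.1558],
       [  0.    ,   0.    ,   1.    ]]), 'rvec': array([ 2.3524, -0.434 ,  0.1515]), 'tvec': array([-0.5056,  0.2115,  1.0164])}
[ 0.2954 -0.6899  0.8776] [ 0.2369  0.6452 -0.7264]
wrist {'mtx': array([[297.3186,   0.    , 254.9498],
       [  0.    , 297.3186, 195.2183],
       [  0.    ,   0.    ,   1.    ]]), 'rvec': array([-2.3272, -1.7338, -0.2479]), 'tvec': array([-0.6253, -0.0362,  0.3792])}
[0.1102 0.6201 0.3735] [ 0.2604 -0.075  -0.9626]
```

View pics/top0.png

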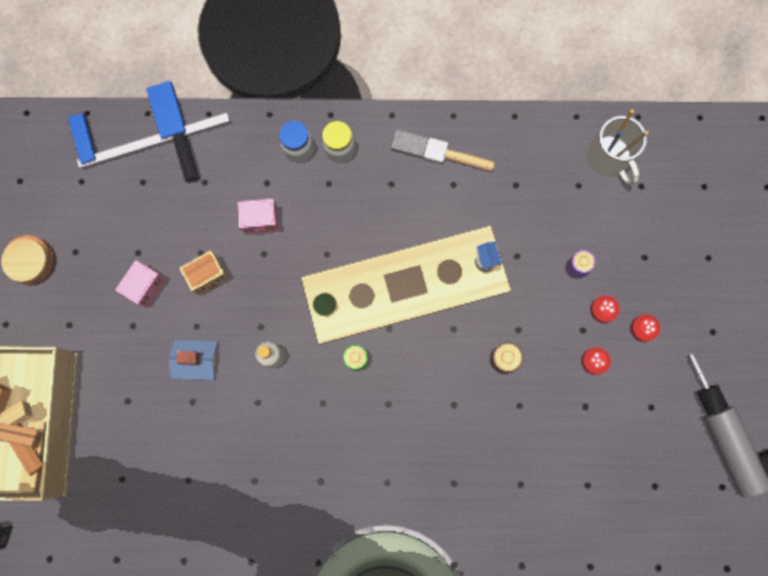

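View pics/side0.png

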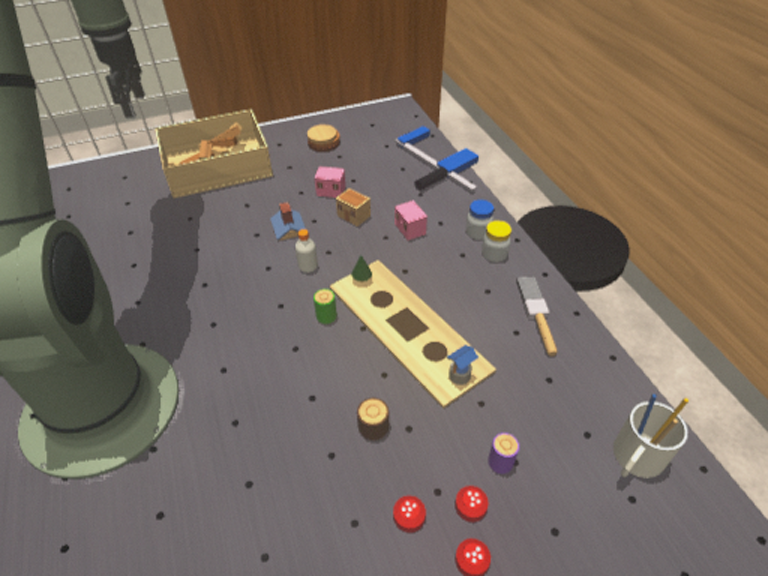

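Top view (1.5x px): board runs (303,278)–(509,291), with the tree at (324,304), the spots at (361,295) and (449,271), the rectangle at (406,283) and the well at (488,257). The house candidates are orange-brown (202,272) and pink (138,283), (257,214); only the non-pink one fits. The roof is at (193,360), the glue at (267,354), the green log at (355,357) and the bark log at (507,357). The violet log is at (583,262). The caps are at (605,309), (645,328) and (597,361), the last looking nearest the base. I'll crop in close.

Run:
```python
from h import *
im=np.load('pics/top0.npy')
put(im,'cL',(105,145,275,260),4.6);put(im,'cR',(270,145,440,260),4.6)
np.set_printoptions(precision=4,suppress=True)
for n,u,v,z in [('cap1',605,309,.028),('cap2',645,328,.028),('cap3',597,361,.028),('house',202,272,.055),('green',355,357,.06),('violet',583,262,.06),('bark',507,357,.05),('roof',187,358,.062),('glue',267,352,.1),('rect',406,283,.012)]:
    p=at('top',u/1.5,v/1.5,z);print(n,p,np.hypot(*p[:2]))
from scipy.spatial.transform import Rotation as Ro
print(Ro.from_euler('xyz',telemetry.observe()['tool_rot']).as_matrix())
```

```text
cap1 [ 0.535  -0.3933  0.028 ] 0.6640506260361583
cap2 [ 0.5008 -0.4646  0.028 ] 0.6830819260729322
cap3 [ 0.4398 -0.3755  0.028 ] 0.578277362390956
house [0.5919 0.3422 0.055 ] 0.6836727599844751
green [0.4397 0.0604 0.06  ] 0.44378430904661503
violet [ 0.6155 -0.348   0.06  ] 0.7071002757553078
bark [ 0.4434 -0.2101  0.05  ] 0.4906213868775127
roof [0.4346 0.3586 0.062 ] 0.563439916150701
glue [0.4432 0.2099 0.1   ] 0.4904007863620603
rect [ 0.5831 -0.0292  0.012 ] 0.5837881313974793
[[-0.0002  0.2858  0.9583]
 [-0.001   0.9583 -0.2858]
 [-1.     -0.0011  0.0001]]
```

View pics/cL.png

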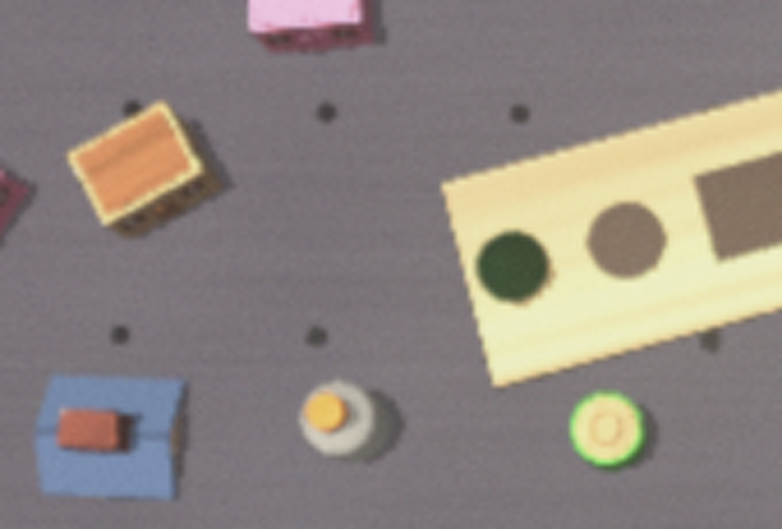

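View pics/cR.png

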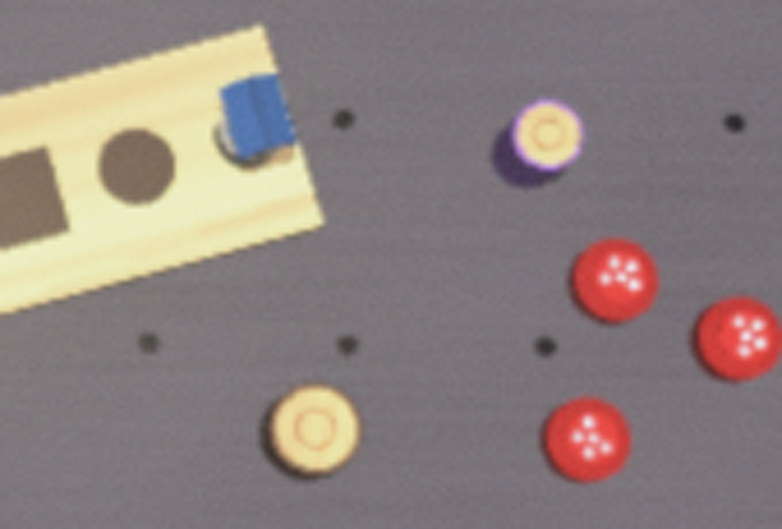

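The crops agree with the list: the tree is at the +y (left) end, the well at the right. The house top corners are at L(68,155),(164,101),(203,166),(107,225); the chimney is at L(89,430), the green log at L(607,429), the violet log at R(547,133) and the nearest cap at R(588,440). The spots are L(626,239) and R(136,166).

```bash
cat > m.py <<'E'
from h import *
np.set_printoptions(precision=4,suppress=True)
I=vision.camera_info('top')
def L(U,V,z,o=105): return at('top',(U+.5)/4.6-.5+o,(V+.5)/4.6-.5+145,z,I)
R=lambda U,V,z:L(U,V,z,270)
def quad(c):
    c=np.array(c);e=[c[i]-c[i-1] for i in range(4)];print(c.mean(0),[round(np.linalg.norm(x)*1e3,1) for x in e],[round(np.degrees(np.arctan2(x[1],x[0])),1) for x in e])
print('house');quad([L(68,155,.055),L(164,101,.055),L(203,166,.055),L(107,225,.055)])
print('roof');quad([L(52,376,.005),L(186,379,.005),L(175,498,.005),L(40,494,.005)])
print('chim');quad([L(57,410,.062),L(119,410,.062),L(119,452,.062),L(59,449,.062)])
print('board');quad([L(442,184,.012),R(262,26,.012),R(325,225,.012),L(496,387,.012)])
print('rect');quad([L(695,178,.012),R(47,147,.012),R(70,232,.012),L(719,262,.012)])
s1=L(626,239,.012);s2=R(136,166,.012);print('spots',s1,s2,np.linalg.norm(s1-s2),(s1+s2)/2,np.degrees(np.arctan2(*(s1-s2)[1::-1])))
print('green',L(607,429,.06),'violet',R(547,133,.06),'cap',R(588,440,.019),'bark',R(315,431,.05))
E
python3 m.py
```

```text
house
[0.5963 0.3441 0.055 ] [np.float64(49.2), np.float64(64.7), np.float64(46.7), np.float64(65.9)] [np.float64(31.4), np.float64(-59.0), np.float64(-147.3), np.float64(123.2)]
roof
[0.4372 0.3622 0.005 ] [np.float64(71.4), np.float64(81.6), np.float64(71.9), np.float64(81.5)] [np.float64(-2.4), np.float64(-90.7), np.float64(177.6), np.float64(88.9)]
chim
[0.436  0.3609 0.062 ] [np.float64(22.7), np.float64(36.1), np.float64(24.3), np.float64(34.9)] [np.float64(6.3), np.float64(-89.4), np.float64(-176.8), np.float64(87.8)]
board
[ 0.582 -0.028  0.012] [np.float64(129.3), np.float64(368.6), np.float64(129.5), np.float64(368.9)] [np.float64(16.4), np.float64(-73.9), np.float64(-163.5), np.float64(106.1)]
rect
[ 0.5818 -0.0283  0.012 ] [np.float64(54.0), np.float64(70.5), np.float64(54.5), np.float64(69.3)] [np.float64(16.4), np.float64(-73.6), np.float64(-164.9), np.float64(106.0)]
spots [0.5598 0.0543 0.012 ] [ 0.6066 -0.109   0.012 ] 0.16991343845375945 [ 0.5832 -0.0273  0.012 ] 105.96458237683312
green [0.44   0.0607 0.06  ] violet [ 0.6187 -0.3477  0.06  ] cap [ 0.4416 -0.3763  0.019 ] bark [ 0.4426 -0.2103  0.05  ]
```

Request:
play_rows(
  deltas=[
    [50,-30,0,0,0,-5,85],
    [52,-32,0,0,0,-5,85],
    [52,-32,0,0,0,-5,85],
    [53,-32,0,0,0,-5,85],
    [53,-32,0,0,0,-5,85],
    [53,-32,0,0,0,-5,85],
    [53,-32,0,0,0,-5,85],
    [52,-32,0,0,0,-6.4,85],
  ],
  grip_force=40,
)

```text
clock: 1.1
position: [0.5981, 0.3437, 0.2089]
tool_rot: [-1.911, 1.57, -2.926]
force: [0.0, 1.1, -0.5]
grip_width: 0.085
```

```bash
cat >> h.py <<'E'
from scipy.spatial.transform import Rotation as Ro
def st(tx=None,ty=None,tz=None,yaw=None):
    s=telemetry.observe();p=s['position']*1e3;M=Ro.from_euler('xyz',s['tool_rot']).as_matrix()
    y=np.degrees(np.arctan2(M[1,1],M[0,1]))
    print('t %.2f'%s['clock'],'p',p.round(1),'jawyaw %.1f'%y,'down',M[:,0].round(3),'grip %.1f'%(s['grip_width']*1e3),'F',s['force'].round(1),'q7 %.2f'%s['qpos'][6])
    if tx is not None: print('to go',(np.array([tx,ty,tz])-p).round(1),'turn %.1f'%((yaw-y+90)%180-90))
E
python3 - <<'E'
from h import *
st(596.3,344.1,16,32)
save('wrist','w1',k=1.5)
i=vision.camera_info('wrist')
for z in (.055,): print([proj('wrist',[0.5963+a*np.cos(t)-b*np.sin(t),0.3441+a*np.sin(t)+b*np.cos(t),z],i).round()*1.5 for t in [np.radians(32)] for a in(-.025,.025) for b in(-.033,.033)])
E
```

```text
t 1.10 p [598.1 343.7 208.9] jawyaw 31.8 down [-0. -0. -1.] grip 85.0 F [ 0.   1.1 -0.5] q7 0.05
to go [  -1.8    0.4 -192.9] turn 0.2
[array([345., 294.]), array([340.5, 205.5]), array([411. , 292.5]), array([411., 204.])]
```

View pics/w1.png

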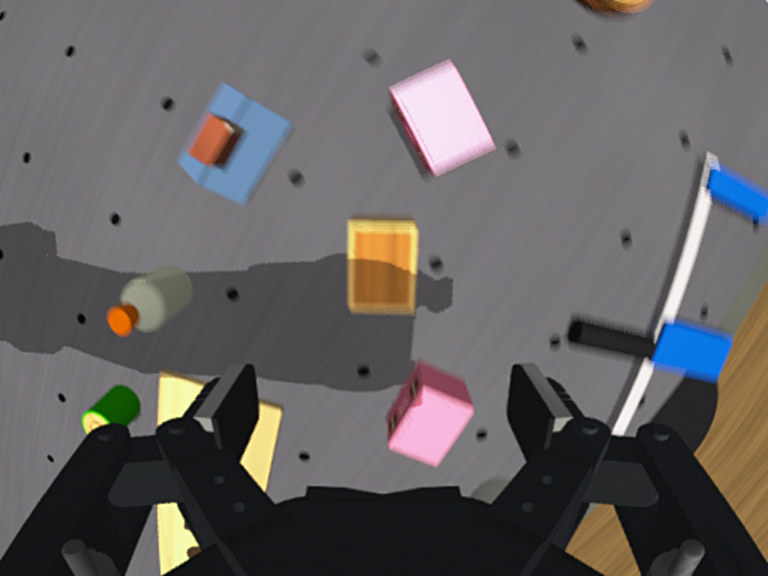

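The wrist view shows the house at (348–417, 219–313), squared to the jaws, but the picture is motion-blurred and about 12 mm off the prediction. I'll look again at rest.

Run:
```python
from h import *
i=vision.camera_info('wrist')
st(596.3,344.1,16,32)
save('wrist','w2',(200,110,310,230),5)
for z in (.055,): print([((proj('wrist',[0.5963+a*np.cos(t)-b*np.sin(t),0.3441+a*np.sin(t)+b*np.cos(t),z],i)-[200,110])*5).round() for t in [np.radians(32)] for a in(-.025,.025) for b in(-.033,.033)])
```

```text
t 1.15 p [604.6 336.5 208.7] jawyaw 31.0 down [ 0.003 -0.004 -1.   ] grip 84.8 F [ 1.8 -9.6 -2.4] q7 0.05
to go [  -8.3    7.6 -192.7] turn 1.0
[array([148., 429.]), array([137., 134.]), array([372., 426.]), array([371., 130.])]
```

View pics/w2.png

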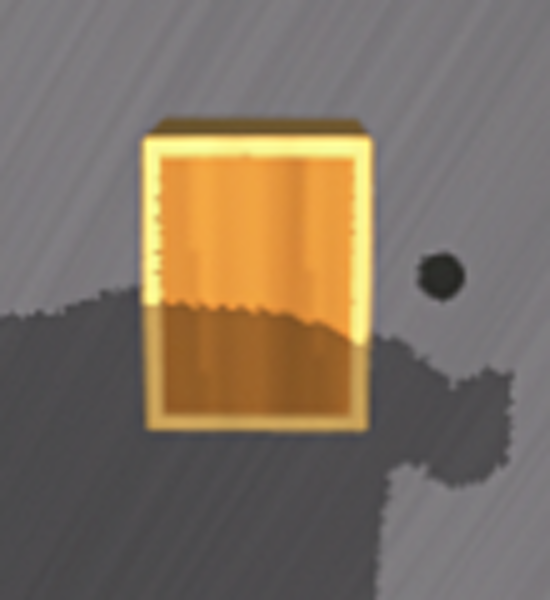

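Run:
```python
from h import *
# pose at w2: camera had settled? recompute with that state's info is gone; check now
i=vision.camera_info('wrist');st(596.3,344.1,16,32)
c=np.array([at('wrist',(u+.5)/5-.5+200,(v+.5)/5-.5+110,.055,i) for u,v in[(147,430),(368,430),(372,136),(143,136)]])
print(c.mean(0),[np.degrees(np.arctan2(*(c[k]-c[k-1])[1::-1])).round(1) for k in range(4)])
```

```text
t 1.20 p [601.7 338.7 208.4] jawyaw 31.4 down [ 0.002 -0.003 -1.   ] grip 84.7 F [ 0.9  0.4 -0.2] q7 0.05
to go [  -5.4    5.4 -192.4] turn 0.6
[0.59307738 0.34591283 0.055     ] [np.float64(-59.0), np.float64(31.3), np.float64(121.4), np.float64(-148.8)]
```

Request:
play_rows(
  deltas=[
    [0,0,-30,0,0,0,85],
    [0,0,-30,0,0,0,85],
    [0,0,-20,0,0,0,85],
    [0,0,0,0,0,0,85],
  ],
)

```text
clock: 1.7
position: [0.596, 0.3446, 0.1278]
tool_rot: [-1.51, 1.568, -2.522]
force: [0.2, -0.7, -0.4]
grip_width: 0.0853
```

```bash
python3 -c "
from h import *
st(596.3,344.1,16,32)"
```

```text
t 1.70 p [596.  344.6 127.8] jawyaw 32.0 down [-0.002 -0.001 -1.   ] grip 85.3 F [ 0.2 -0.7 -0.4] q7 0.06
to go [   0.3   -0.5 -111.8] turn -0.0
```

Request:
play_rows(
  deltas=[
    [0,0,-30,0,0,0,85],
    [0,0,-35,0,0,0,85],
    [0,0,-25,0,0,0,85],
    [0,0,-15,0,0,0,85],
    [0,0,-7,0,0,0,70],
    [0,0,0,0,0,0,44],
    [0,0,0,0,0,0,44],
    [0,0,0,0,0,0,44],
  ],
)

```text
clock: 2.7
position: [0.5971, 0.3452, 0.018]
tool_rot: [1.609, 1.57, 0.597]
force: [0.2, -0.3, 5.6]
grip_width: 0.0489
```

Request:
play_rows(
  deltas=[
    [0,0,0,0,0,0,44],
    [0,0,0,0,0,0,44],
    [0,0,20,0,0,0,44],
    [0,0,30,0,0,0,44],
  ],
)

```text
clock: 3.2
position: [0.5963, 0.3447, 0.0681]
tool_rot: [-1.497, 1.57, -2.509]
force: [0.0, -0.0, -1.4]
grip_width: 0.049
```

```bash
python3 -c "
from h import *
st(582,-28,120,16.2)"
```

```text
t 3.20 p [596.3 344.7  68.1] jawyaw 32.0 down [-0.001 -0.001 -1.   ] grip 49.0 F [ 0.  -0.  -1.4] q7 0.07
to go [ -14.3 -372.7   51.9] turn -15.8
```

Request:
play_rows(
  deltas=[
    [0,-10,35,0,0,0,44],
    [-2,-40,30,0,0,-2,44],
    [-2,-55,7,0,0,-3,44],
    [-2,-58,0,0,0,-3,44],
    [-3,-60,0,0,0,-3,44],
    [-3,-60,0,0,0,-3,44],
    [-2,-50,0,0,0,-2,44],
    [0,-30,0,0,0,0,44],
  ],
)

```text
clock: 4.2
position: [0.5824, -0.021, 0.1406]
tool_rot: [1.082, 1.57, -0.213]
force: [0.4, 0.7, -1.6]
grip_width: 0.0486
```

Request:
play_rows(
  deltas=[
    [0,-10,0,0,0,0,44],
    [0,0,0,0,0,0,44],
  ],
)

```text
clock: 4.45
position: [0.5828, -0.0278, 0.1397]
tool_rot: [1.901, 1.57, 0.609]
force: [0.2, 0.2, -1.6]
grip_width: 0.0485
```

Run:
```python
from h import *
st(582,-28,30,16.2)
i=vision.camera_info('wrist')
save('wrist','w3',k=1.5)
st()
t=np.radians(16.2);c,s=np.cos(t),np.sin(t)
print([(proj('wrist',[.5822+a*c-b*s,-.0281+a*s+b*c,.012],i)*1.5).round() for a,b in[(-.028,-.036),(-.028,.036),(.028,.036),(.028,-.036),(0,.085),(0,-.085)]])
```

```text
t 4.45 p [582.8 -27.8 139.7] jawyaw 16.0 down [ 0.001  0.    -1.   ] grip 48.5 F [ 0.2  0.2 -1.6] q7 0.40
to go [  -0.8   -0.2 -109.7] turn 0.2
t 4.50 p [582.8 -27.  139.5] jawyaw 16.0 down [ 0.     0.001 -1.   ] grip 48.8 F [ 0.1  0.3 -1. ] q7 0.40
[array([341., 324.]), array([338., 221.]), array([423., 221.]), array([421., 324.]), array([380., 147.]), array([381., 386.])]
```

View pics/w3.png

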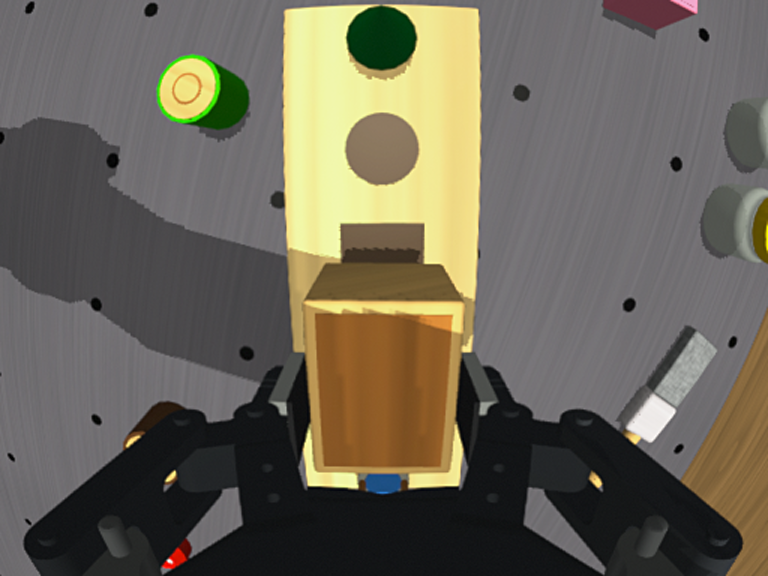

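Rectangle edge at (340–424, 223) matches prediction within 1 mm; the house's held corners are (306,302),(462,302),(452,472),(314,470).

Run:
```python
from h import *
i=vision.camera_info('wrist');st(582,-28,30,16.2)
c=np.array([at('wrist',u/1.5,v/1.5,.1765,i) for u,v in[(306,302),(462,302),(452,472),(314,470)]])
print(c.mean(0),[np.degrees(np.arctan2(*(c[k]-c[k-1])[1::-1])).round(1) for k in range(4)],[np.linalg.norm(c[k]-c[k-1]).round(4) for k in range(4)])
```

```text
t 4.50 p [582.8 -27.  139.5] jawyaw 16.0 down [ 0.     0.001 -1.   ] grip 48.8 F [ 0.1  0.3 -1. ] q7 0.40
to go [  -0.8   -1.  -109.5] turn 0.2
[ 0.5835077 -0.0272684  0.1765   ] [np.float64(104.5), np.float64(16.0), np.float64(-73.0), np.float64(-165.2)] [np.float64(0.0642), np.float64(0.0474), np.float64(0.0652), np.float64(0.0502)]
```

Request:
play_rows(
  deltas=[
    [-0.5,-0.5,-25,0,0,0.3,44],
    [-0.5,-0.5,-35,0,0,0,44],
    [0,0,-25,0,0,0,44],
    [0,0,-14,0,0,0,44],
    [0,0,-6,0,0,0,44],
    [0,0,-3,0,0,0,44],
    [0,0,-1.5,0,0,0,44],
    [0,0,0,0,0,0,44],
  ],
)

```text
clock: 5.5
position: [0.5819, -0.029, 0.0301]
tool_rot: [1.406, 1.57, 0.12]
force: [-0.8, 0.8, -0.8]
grip_width: 0.0489
```

```bash
python3 -c "
from h import *
st(582,-28,30,16.2)"
```

```text
t 5.50 p [581.9 -29.   30.1] jawyaw 16.3 down [ 0.001  0.    -1.   ] grip 48.9 F [-0.8  0.8 -0.8] q7 0.44
to go [ 0.1  1.  -0.1] turn -0.1
```

Request:
play_rows(
  deltas=[
    [0,0.5,-1,0,0,0,44],
    [0,0,0,0,0,0,46],
    [0,0,0,0,0,0,55],
    [0,0,0,0,0,0,62],
    [0,0,0,0,0,0,70],
    [0,0,15,0,0,0,75],
    [0,0,40,0,0,0,75],
    [0,0,50,0,0,0,80],
  ],
)

```text
clock: 6.5
position: [0.5812, -0.0287, 0.1352]
tool_rot: [-1.718, 1.57, -3.004]
force: [0.7, -0.3, 0.7]
grip_width: 0.0798
```

```bash
python3 -c "
from h import *
st(436.5,361.5,200,-1.6)"
```

```text
t 6.50 p [581.2 -28.7 135.2] jawyaw 16.3 down [-0.001 -0.    -1.   ] grip 79.8 F [ 0.7 -0.3  0.7] q7 0.40
to go [-144.7  390.2   64.8] turn -17.9
```

Request:
play_rows(
  deltas=[
    [-5,15,40,0,0,-1,80],
    [-17,48,25,0,0,-3,70],
    [-22,58,0,0,0,-3,60],
    [-22,58,0,0,0,-3,60],
    [-22,58,0,0,0,-3,60],
    [-22,58,0,0,0,-3,60],
    [-18,50,0,0,0,-2,60],
    [-12,30,0,0,0,0,60],
  ],
)

```text
clock: 7.5
position: [0.4402, 0.3491, 0.1995]
tool_rot: [2.958, 1.57, 1.359]
force: [1.1, -0.3, -0.5]
grip_width: 0.0601
```

Request:
play_rows(
  deltas=[
    [-5,15,0,0,0,0,60],
    [0,0,0,0,0,0,60],
    [0,0,0,0,0,0,60],
  ],
)

```text
clock: 7.88
position: [0.4375, 0.3599, 0.1989]
tool_rot: [0.747, 1.57, -0.856]
force: [0.6, -0.6, 0.3]
grip_width: 0.0599
```

Run:
```python
from h import *
st(436.5,361.5,33,-1.6)
i=vision.camera_info('wrist')
save('wrist','w4',(180,80,340,210),5)
st()
for yaw in (-1.6,):
  t=np.radians(yaw);c,s=np.cos(t),np.sin(t)
  for h,w,l in((.062,.011,.017),(0.005,.035,.04)): print([((proj('wrist',[.4365+a*c-b*s,.3615+a*s+b*c,h],i)-[180,80])*5).round() for a,b in[(-w,-l),(-w,l),(w,l),(w,-l)]])
```

```text
t 7.88 p [437.5 359.9 198.9] jawyaw -1.8 down [ 0. -0. -1.] grip 59.9 F [ 0.6 -0.6  0.3] q7 -0.67
to go [  -1.     1.6 -165.9] turn 0.2
t 7.92 p [437.5 359.9 198.8] jawyaw -1.8 down [ 0. -0. -1.] grip 59.8 F [-0.3 -0.3  0.4] q7 -0.67
[array([317., 574.]), array([315., 415.]), array([422., 415.]), array([421., 573.])]
[array([232., 598.]), array([224., 281.]), array([514., 280.]), array([509., 597.])]
```

View pics/w4.png

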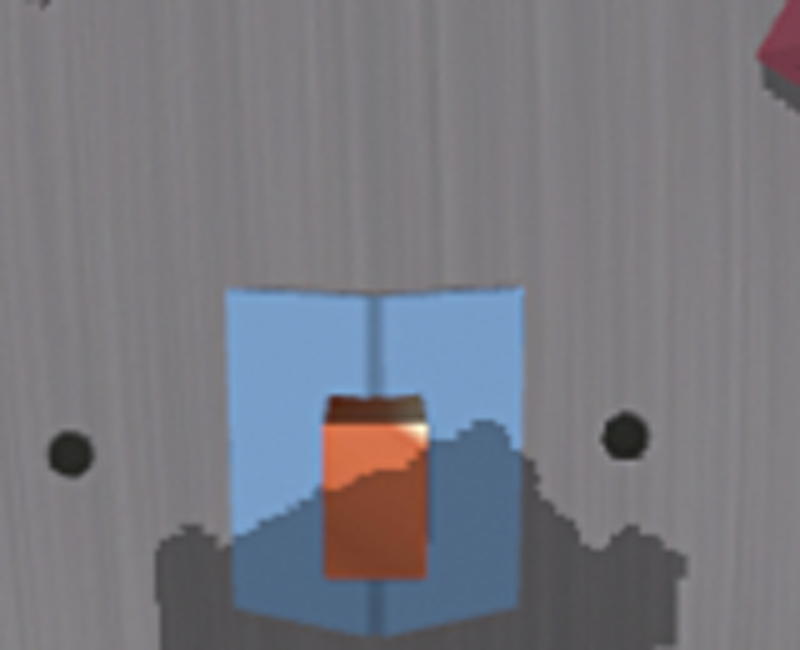

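Chimney at crop px (323–428, 422–579), squared to the jaws and under 1 mm from the tool axis, so I'll go straight down.

Request:
play_rows(
  deltas=[
    [0,0,-35,0,0,0,60],
    [0,0,-50,0,0,0,60],
    [0,0,-40,0,0,0,60],
    [0,0,-25,0,0,0,55],
    [0,0,-11,0,0,0,50],
    [0,0,-5,0,0,0,40],
    [0,0,0,0,0,0,18],
    [0,0,0,0,0,0,18],
  ],
)

```text
clock: 8.93
position: [0.437, 0.3617, 0.0334]
tool_rot: [2.419, 1.57, 0.818]
force: [-0.3, -0.3, 0.0]
grip_width: 0.0204
```

Request:
play_rows(
  deltas=[
    [0,0,0,0,0,0,18],
    [0,0,0,0,0,0,18],
    [0,0,0,0,0,0,18],
  ],
)

```text
clock: 9.3
position: [0.4372, 0.3617, 0.0333]
tool_rot: [2.296, 1.569, 0.695]
force: [1.7, -0.6, 7.6]
grip_width: 0.0205
```

```bash
python3 -c "
from h import *
st()"
```

```text
t 9.30 p [437.2 361.7  33.3] jawyaw -1.7 down [ 0.001  0.001 -1.   ] grip 20.5 F [ 1.7 -0.6  7.6] q7 -0.60
```

Request:
play_rows(
  deltas=[
    [0,0,20,0,0,0,18],
    [0,0,45,0,0,0,18],
    [0,0,45,0,0,0,18],
    [5,-15,17,0,0,2,18],
    [18,-48,0,0,0,3,18],
    [22,-58,0,0,0,3,18],
    [22,-58,0,0,0,3,18],
    [22,-58,0,0,0,3,18],
  ],
)

```text
clock: 10.3
position: [0.526, 0.1227, 0.1599]
tool_rot: [2.229, 1.57, 0.875]
force: [1.1, 0.7, 0.0]
grip_width: 0.0205
```

Request:
play_rows(
  deltas=[
    [22,-58,0,0,0,3,18],
    [18,-50,0,0,0,1,18],
    [11,-30,0,0,0,0,18],
    [5,-15,0,0,0,0,18],
    [0,0,0,0,0,0,18],
    [0,0,0,0,0,0,18],
  ],
)

```text
clock: 11.05
position: [0.5813, -0.0268, 0.1595]
tool_rot: [-2.922, 1.57, 2.076]
force: [-0.2, 0.3, 0.1]
grip_width: 0.0205
```

Run:
```python
from h import *
st(582,-28.5,101,16.2)
save('wrist','w5',k=1.5)
i=vision.camera_info('wrist')
st()
t=np.radians(16.2);c,s=np.cos(t),np.sin(t)
print('house top',[(proj('wrist',[.582+a*c-b*s,-.0285+a*s+b*c,.067],i)*1.5).round() for a,b in[(-.025,-.033),(-.025,.033),(.025,.033),(.025,-.033)]])
```

```text
t 11.05 p [581.3 -26.8 159.5] jawyaw 16.4 down [-0.     0.001 -1.   ] grip 20.5 F [-0.2  0.3  0.1] q7 0.38
to go [  0.7  -1.7 -58.5] turn -0.2
t 11.10 p [581.4 -26.9 159.6] jawyaw 16.4 down [-0.     0.001 -1.   ] grip 20.3 F [ 0.  -0.3 -0.5] q7 0.38
house top [array([342., 341.]), array([339., 236.]), array([425., 237.]), array([422., 342.])]
```

View pics/w5.png

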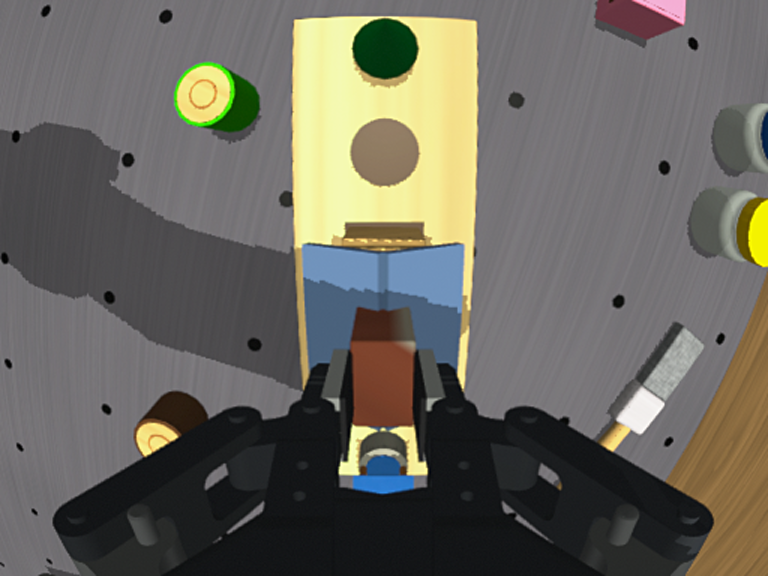

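House top edge at row 238 (cols 340–426) is where predicted; the roof hangs level with its eave at row 243 (302–465) and chimney top at (352–414, 341–425).

Run:
```python
from h import *
i=vision.camera_info('wrist');st()
f=lambda p,z:np.array([at('wrist',u/1.5,v/1.5,z,i) for u,v in p])
c=f([(352,341),(414,341),(412,426),(354,426)],.1885);print('chim',c.mean(0),[np.degrees(np.arctan2(*(c[k]-c[k-1])[1::-1])).round(1) for k in range(4)],[np.linalg.norm(c[k]-c[k-1]).round(4) for k in range(4)])
t=np.radians(16.2);b=np.array([-np.sin(t),np.cos(t)])
for z in(.1265,.132):
  e=f([(302,243),(465,243)],z);print('eave',e, e.mean(0)[:2]-.04*b,np.linalg.norm(e[1]-e[0]))
h=f([(340,238),(426,238)],.067);print('house edge',h.mean(0)[:2]-.033*b, np.degrees(np.arctan2(*(h[1]-h[0])[1::-1])))
```

```text
t 11.10 p [581.4 -26.9 159.6] jawyaw 16.4 down [-0.     0.001 -1.   ] grip 20.3 F [ 0.  -0.3 -0.5] q7 0.38
chim [ 0.58205059 -0.02759634  0.1885    ] [np.float64(106.0), np.float64(16.3), np.float64(-73.2), np.float64(-163.7)] [np.float64(0.0334), np.float64(0.0205), np.float64(0.0335), np.float64(0.0209)]
eave [[ 0.5358934  -0.00071111  0.1265    ]
 [ 0.6070199   0.0201945   0.1265    ]] [ 0.58261629 -0.02867005] 0.07413516346604208
eave [[5.36594899e-01 4.84107291e-04 1.32000000e-01]
 [6.05746451e-01 2.08092441e-02 1.32000000e-01]] [ 0.58233032 -0.02776507] 0.07207668321585543
house edge [ 0.58268104 -0.02920212] 16.375329646433755
```

Request:
play_rows(
  deltas=[
    [0.2,-0.5,-15,0,0,-0.1,18],
    [0,-0.5,-20,0,0,0,18],
    [0,0,-13,0,0,0,18],
    [0,0,-6,0,0,0,18],
    [0,0,-3,0,0,0,18],
    [0,0,-2,0,0,0,18],
    [0,0,-0.5,0,0,0,18],
    [0,0,0,0,0,0,18],
  ],
)

```text
clock: 12.1
position: [0.582, -0.0296, 0.1004]
tool_rot: [1.394, 1.57, 0.106]
force: [1.1, 0.3, -0.1]
grip_width: 0.0204
```

```bash
python3 -c "
from h import *
st(582,-28.2,100,16.2)"
```

```text
t 12.10 p [582.  -29.6 100.4] jawyaw 16.2 down [ 0.001  0.    -1.   ] grip 20.4 F [ 1.1  0.3 -0.1] q7 0.40
to go [-0.   1.4 -0.4] turn 0.0
```

Request:
play_rows(
  deltas=[
    [0,0.8,0,0,0,0,18],
    [0,0,-0.8,0,0,0,18],
    [0,0,0,0,0,0,18],
    [0,0,0,0,0,0,24],
    [0,0,0,0,0,0,32],
    [0,0,0,0,0,0,40],
    [0,0,15,0,0,0,50],
    [0,0,40,0,0,0,60],
  ],
)

```text
clock: 13.1
position: [0.5809, -0.0288, 0.1545]
tool_rot: [-1.745, 1.568, -3.033]
force: [-0.3, -0.4, 0.8]
grip_width: 0.0599
```

Request:
play_rows(
  deltas=[
    [-4,5,50,0,0,0,70],
    [-20,10,30,0,0,0,70],
    [-40,20,0,0,0,0,70],
    [-40,25,0,0,0,0,70],
    [-25,20,0,0,0,0,70],
    [-13,10,0,0,0,0,70],
    [0,0,0,0,0,0,70],
    [0,0,0,0,0,0,70],
  ],
)

```text
clock: 14.1
position: [0.4407, 0.0606, 0.2345]
tool_rot: [1.002, 1.57, -0.287]
force: [-0.5, 0.2, -1.3]
grip_width: 0.0697
```

Run:
```python
from h import *
st(440,60.7,16,16.2)
i=vision.camera_info('wrist')
save('wrist','w6',k=1.5)
print('green top',proj('wrist',[.44,.0607,.06],i)*1.5)
t=np.radians(16.2);c,s=np.cos(t),np.sin(t)
print('roof',[(proj('wrist',[.5822+a*c-b*s,-.0286+a*s+b*c,.069],i)*1.5).round() for a,b in[(-.035,-.04),(-.035,.04),(.035,.04),(.035,-.04)]])
print('chim',[(proj('wrist',[.5822+a*c-b*s,-.0286+a*s+b*c,.129],i)*1.5).round() for a,b in[(-.011,-.017),(-.011,.017),(.011,.017),(.011,-.017)]])
st()
```

```text
t 14.10 p [440.7  60.6 234.5] jawyaw 16.1 down [ 0.001 -0.    -1.   ] grip 69.7 F [-0.5  0.2 -1.3] q7 0.08
to go [-7.000e-01  1.000e-01 -2.185e+02] turn 0.1
green top [380.93985894 259.01577019]
roof [array([466., 442.]), array([474., 363.]), array([552., 360.]), array([539., 437.])]
chim [array([511., 460.]), array([517., 424.]), array([545., 422.]), array([537., 458.])]
t 14.15 p [440.6  60.6 234.4] jawyaw 16.1 down [ 0. -0. -1.] grip 70.1 F [ 0.3 -0.9  0.3] q7 0.08
```

View pics/w6.png

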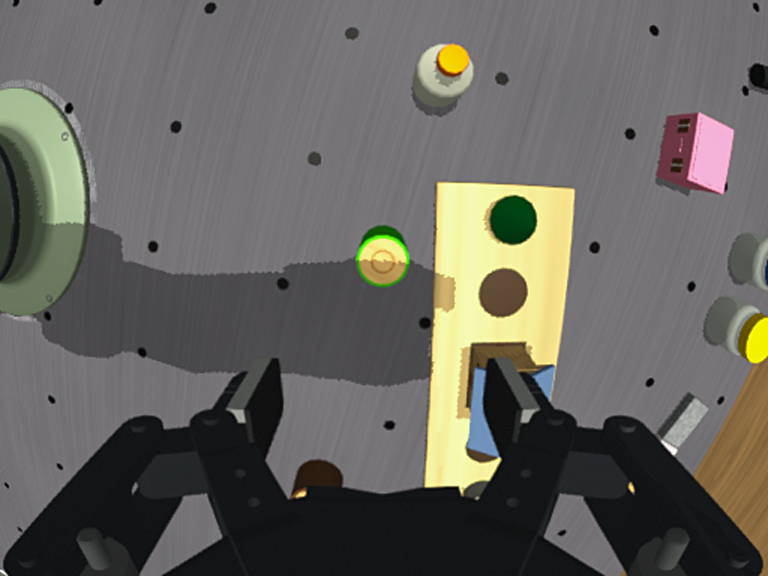

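Green log top at (382,261), within 1 mm of prediction; the roof sits on the house squarely. I'll grasp at TCP z = 24 mm so the +x finger clears the board edge.

Request:
play_rows(
  deltas=[
    [0,0,-30,0,0,0,65],
    [0,0,-55,0,0,0,65],
    [0,0,-55,0,0,0,65],
    [0,0,-40,0,0,0,62],
    [0,0,-20,0,0,0,62],
    [0,0,-10,0,0,0,55],
    [0,0,0,0,0,0,36],
    [0,0,0,0,0,0,36],
  ],
)

```text
clock: 15.15
position: [0.4404, 0.0612, 0.025]
tool_rot: [1.501, 1.57, 0.212]
force: [0.2, -0.1, -1.2]
grip_width: 0.0404
```

Request:
play_rows(
  deltas=[
    [0,0,0,0,0,0,36],
    [0,0,0,0,0,0,36],
    [0,0,30,0,0,0,36],
    [0,0,50,0,0,0,36],
    [0,0,40,0,0,0,36],
    [0,0,12,0,0,0,36],
    [0,0,0,0,0,0,36],
  ],
)

```text
clock: 16.02
position: [0.44, 0.0615, 0.1565]
tool_rot: [1.765, 1.57, 0.478]
force: [-0.4, 0.1, -1.6]
grip_width: 0.0401
```

Run:
```python
from h import *
t=np.radians(16.2);b=np.array([-np.sin(t),np.cos(t)]);c=np.array([582.3,-28.2])
print('targets',c+85*b,c-85*b)
g=c+85*b;st(g[0],g[1],36,16.2)
```

```text
targets [558.58575599  53.42496328] [ 606.01424401 -109.82496328]
t 16.02 p [440.   61.5 156.5] jawyaw 16.2 down [ 0.001  0.001 -1.   ] grip 40.1 F [-0.4  0.1 -1.6] q7 0.13
to go [ 118.6   -8.  -120.5] turn -0.0
```

Request:
play_rows(
  deltas=[
    [15,-1,0,0,0,0,36],
    [35,-2,0,0,0,0,36],
    [35,-2,0,0,0,0,36],
    [20,-1,0,0,0,0,36],
    [10,-1,0,0,0,0,36],
    [4,0,0,0,0,0,36],
    [0,0,0,0,0,0,36],
    [0,0,0,0,0,0,36],
  ],
)

```text
clock: 17.02
position: [0.5584, 0.0544, 0.1563]
tool_rot: [-2.546, 1.571, 2.449]
force: [-0.3, -0.3, -1.3]
grip_width: 0.04
```

Run:
```python
from h import *
st(559.2,53.9,37,16.2)
i=vision.camera_info('wrist')
save('wrist','w7',k=1.5)
st()
for z in(.192,.132): print('held circle centre',proj('wrist',[.5592,.0539,z],i)*1.5)
```

```text
t 17.02 p [558.4  54.4 156.3] jawyaw 16.2 down [-0.  0. -1.] grip 40.0 F [-0.3 -0.3 -1.3] q7 0.22
to go [   0.8   -0.5 -119.3] turn -0.0
t 17.07 p [558.5  54.3 156.4] jawyaw 16.2 down [ 0.  0. -1.] grip 40.0 F [-0.5  0.7 -1. ] q7 0.22
held circle centre [383.70949544 394.69428585]
held circle centre [383.24181925 329.74822625]
```

View pics/w7.png

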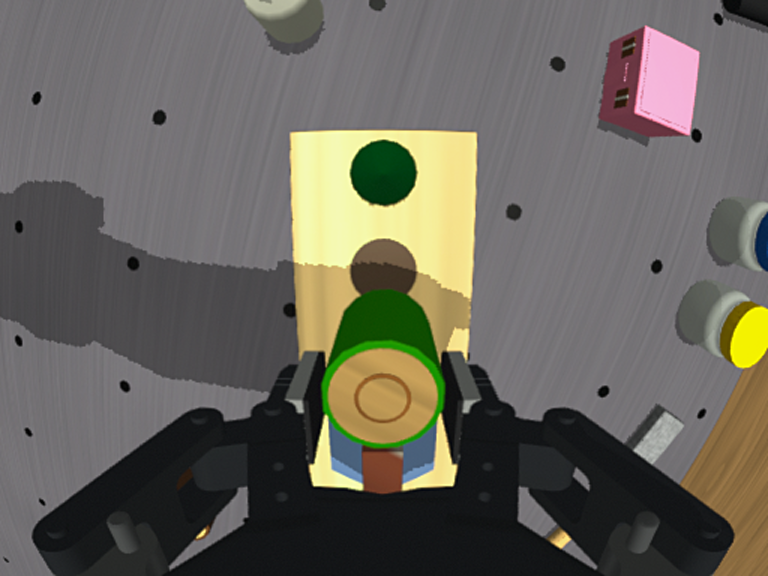

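Held log top is centred at (383,394) against (383.7,394.7) wanted. That is good to 1 mm, so I'll place it.

Request:
play_rows(
  deltas=[
    [0.5,-0.3,-25,0,0,0,36],
    [0,0,-40,0,0,0,36],
    [0,0,-28,0,0,0,36],
    [0,0,-14,0,0,0,36],
    [0,0,-7,0,0,0,36],
    [0,0,-4,0,0,0,36],
    [0,0,-1.5,0,0,0,36],
    [0,0,0,0,0,0,36],
  ],
)

```text
clock: 18.08
position: [0.5596, 0.054, 0.0372]
tool_rot: [1.583, 1.57, 0.295]
force: [0.5, -0.1, 0.1]
grip_width: 0.0407
```

```bash
python3 -c "
from h import *
st(559.2,53.9,36.5,16.2)"
```

```text
t 18.07 p [559.6  54.   37.2] jawyaw 16.2 down [ 0.001  0.    -1.   ] grip 40.7 F [ 0.5 -0.1  0.1] q7 0.27
to go [-0.4 -0.1 -0.7] turn 0.0
```

Request:
play_rows(
  deltas=[
    [0,0,-1,0,0,0,36],
    [0,0,0,0,0,0,40],
    [0,0,0,0,0,0,48],
    [0,0,0,0,0,0,58],
    [0,0,20,0,0,0,60],
    [0,0,50,0,0,0,60],
    [0,0,55,0,0,0,65],
    [2,-15,45,0,0,0,65],
  ],
)

```text
clock: 19.08
position: [0.5613, 0.0397, 0.2079]
tool_rot: [1.897, 1.57, 0.61]
force: [0.3, 0.6, -0.0]
grip_width: 0.065
```

Request:
play_rows(
  deltas=[
    [7,-45,0,0,0,0,65],
    [9,-60,0,0,0,0,65],
    [9,-60,0,0,0,0,65],
    [9,-60,0,0,0,0,65],
    [9,-60,0,0,0,0,65],
    [8,-53,0,0,0,0,65],
    [5,-32,0,0,0,0,65],
    [2,-16,0,0,0,0,65],
  ],
)

```text
clock: 20.08
position: [0.6188, -0.3488, 0.2053]
tool_rot: [-1.599, 1.57, -2.889]
force: [1.2, 0.9, 0.0]
grip_width: 0.0651
```

Request:
play_rows(
  deltas=[
    [0,0,0,0,0,0,65],
    [0,0,0,0,0,0,65],
  ],
)

```text
clock: 20.32
position: [0.6197, -0.3453, 0.2058]
tool_rot: [2.709, 1.57, 1.422]
force: [0.3, 0.8, -0.5]
grip_width: 0.0653
```

Run:
```python
from h import *
st(618.7,-347.7,24,16.2)
i=vision.camera_info('wrist')
save('wrist','w8',k=1.5)
print('violet top',proj('wrist',[.6187,-.3477,.06],i)*1.5,'cap',proj('wrist',[.4416,-.3763,.019],i)*1.5)
print('green top',proj('wrist',[.5592,.0539,.072],i)*1.5,)
st()
```

```text
t 20.32 p [ 619.7 -345.3  205.8] jawyaw 16.3 down [ 0.     0.001 -1.   ] grip 65.3 F [ 0.3  0.8 -0.5] q7 0.86
to go [  -1.    -2.4 -181.8] turn -0.1
violet top [379.43978663 270.6526651 ] cap [172.52119451 236.31498334]
green top [ 448.40092514 -201.87865657]
t 20.38 p [ 619.8 -345.3  206. ] jawyaw 16.3 down [ 0.     0.001 -1.   ] grip 64.8 F [-0.3  0.4  0.8] q7 0.86
```

View pics/w8.png

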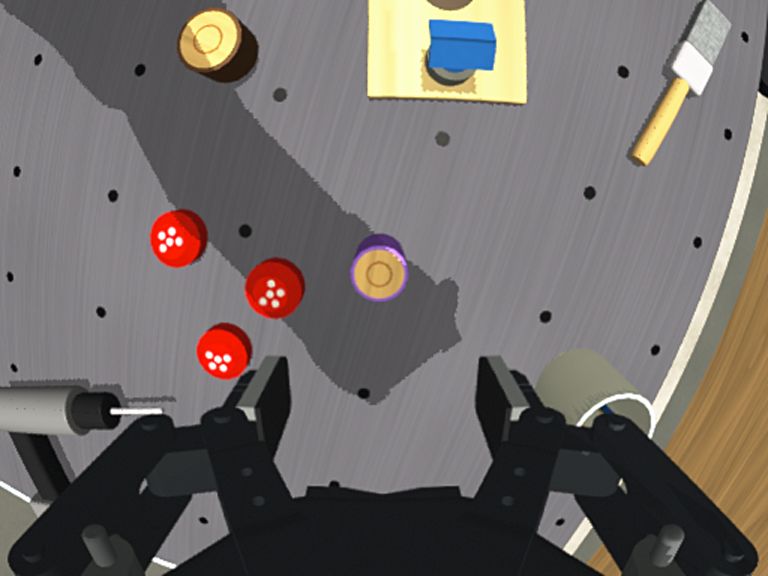

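Violet top at (379,273), about 1.7 mm further out than predicted. The nearest cap is at (179,238); the mug and the other caps are clear of the fingers.

Request:
play_rows(
  deltas=[
    [-0.7,-2,-30,0,0,0,65],
    [0,-1.6,-50,0,0,0,65],
    [0,0,-45,0,0,0,65],
    [0,0,-30,0,0,0,65],
    [0,0,-18,0,0,0,62],
    [0,0,-9,0,0,0,55],
    [0,0,0,0,0,0,36],
    [0,0,0,0,0,0,36],
  ],
)

```text
clock: 21.38
position: [0.6192, -0.351, 0.025]
tool_rot: [0.823, 1.569, -0.465]
force: [-0.4, 0.9, -1.0]
grip_width: 0.0402
```

Request:
play_rows(
  deltas=[
    [0,0,0,0,0,0,36],
    [0,0,0,0,0,0,36],
    [0,0,30,0,0,0,36],
    [0,0,50,0,0,0,36],
    [-1,20,40,0,0,0,36],
    [-2,45,12,0,0,0,36],
    [-3,55,0,0,0,0,36],
    [-3,55,0,0,0,0,36],
  ],
)

```text
clock: 22.38
position: [0.6095, -0.1741, 0.1563]
tool_rot: [1.349, 1.57, 0.061]
force: [1.3, 0.9, -0.6]
grip_width: 0.0401
```

Request:
play_rows(
  deltas=[
    [-3,35,0,0,0,0,36],
    [-1,20,0,0,0,0,36],
    [0,9,0,0,0,0,36],
    [0,0,0,0,0,0,36],
    [0,0,0,0,0,0,36],
  ],
)

```text
clock: 23.0
position: [0.6056, -0.1132, 0.1558]
tool_rot: [-0.34, 1.57, -1.629]
force: [-1.0, 0.8, -0.3]
grip_width: 0.0398
```

Run:
```python
from h import *
st(606.3,-109.4,36.5,16.2)
i=vision.camera_info('wrist')
save('wrist','w9',k=1.5)
s=telemetry.observe()['position'];z=s[2]-.0245
print('want',proj('wrist',[.6063,-.1094,z+.06],i)*1.5,'spot',proj('wrist',[.6063,-.1094,.012],i)*1.5)
```

```text
t 23.00 p [ 605.6 -113.2  155.8] jawyaw 16.1 down [-0.    -0.001 -1.   ] grip 39.8 F [-1.   0.8 -0.3] q7 0.55
to go [   0.7    3.8 -119.3] turn 0.1
want [387.09451602 383.53262012] spot [384.37506083 263.49802127]
```

View pics/w9.png

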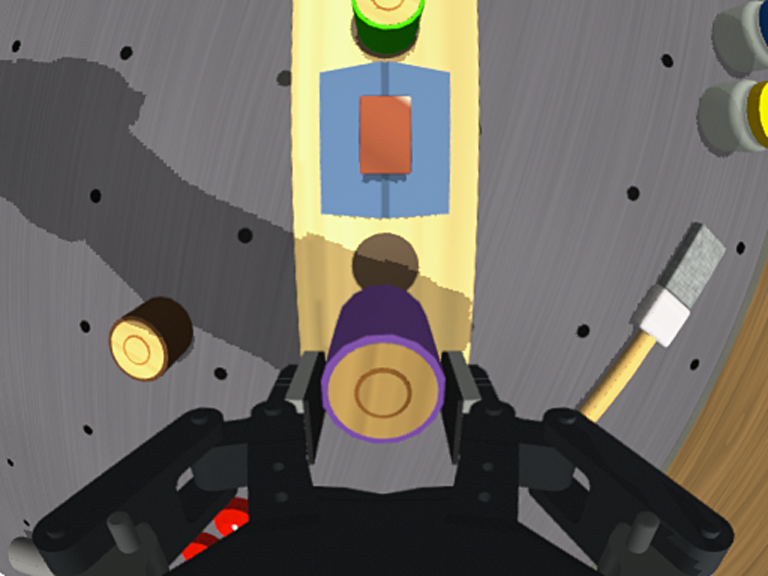

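The held violet top centre is (383,388) against (387,383.5) wanted, so I need +0.9, +2.1 mm. Roof and green log look square and centred.

Request:
play_rows(
  deltas=[
    [0.9,2.1,-25,0,0,0,36],
    [0,0,-40,0,0,0,36],
    [0,0,-28,0,0,0,36],
    [0,0,-14,0,0,0,36],
    [0,0,-7,0,0,0,36],
    [0,0,-3.5,0,0,0,36],
    [0,0,-1.5,0,0,0,36],
    [0,0,0,0,0,0,36],
  ],
)

```text
clock: 24.05
position: [0.6068, -0.1096, 0.0373]
tool_rot: [1.22, 1.57, -0.068]
force: [0.1, 0.2, -0.6]
grip_width: 0.0402
```

```bash
python3 -c "
from h import *
st(606.5,-111.1,36.5,16.2)"
```

```text
t 24.05 p [ 606.8 -109.6   37.3] jawyaw 16.2 down [ 0.001 -0.    -1.   ] grip 40.2 F [ 0.1  0.2 -0.6] q7 0.58
to go [-0.3 -1.5 -0.8] turn 0.0
```

Request:
play_rows(
  deltas=[
    [0,0,1.5,0,0,0,36],
    [-0.3,-1.4,0,0,0,0,36],
    [0,0,0,0,0,0,36],
    [0,0,-2.2,0,0,0,36],
    [0,0,0,0,0,0,36],
  ],
)

```text
clock: 24.68
position: [0.6063, -0.111, 0.036]
tool_rot: [1.016, 1.571, -0.272]
force: [0.4, 0.4, 0.7]
grip_width: 0.0402
```

```bash
python3 -c "
from h import *
st(606.5,-111.1,36.5,16.2)"
```

```text
t 24.68 p [ 606.3 -111.    36. ] jawyaw 16.2 down [ 0. -0. -1.] grip 40.2 F [0.4 0.4 0.7] q7 0.59
to go [ 0.2 -0.1  0.5] turn 0.0
```

Request:
play_rows(
  deltas=[
    [0,0,0,0,0,0,40],
    [0,0,0,0,0,0,48],
    [0,0,0,0,0,0,58],
    [0,0,20,0,0,0,60],
    [0,0,50,0,0,0,65],
    [0,0,55,0,0,0,70],
    [-8,-12,40,0,0,0,70],
    [-25,-40,0,0,0,0,70],
  ],
)

```text
clock: 25.68
position: [0.5752, -0.1621, 0.2054]
tool_rot: [1.267, 1.564, -0.018]
force: [-0.8, -0.9, -0.4]
grip_width: 0.0696
```

Request:
play_rows(
  deltas=[
    [-32,-52,0,0,0,0,70],
    [-32,-52,0,0,0,0,70],
    [-30,-48,0,0,0,0,70],
    [-20,-35,0,0,0,0,70],
    [-12,-17,0,0,0,0,70],
    [-6,-8,0,0,0,0,70],
    [0,0,0,0,0,0,70],
    [0,0,0,0,0,0,70],
  ],
)

```text
clock: 26.68
position: [0.442, -0.374, 0.2013]
tool_rot: [1.939, 1.57, 0.652]
force: [0.6, 0.1, 0.0]
grip_width: 0.0696
```

Run:
```python
from h import *
st(441.6,-376.3,0,16.2)
i=vision.camera_info('wrist')
save('wrist','w10',(150,100,310,220),5)
for z in (.028,.019,0): print('cap',(proj('wrist',[.4416,-.3763,z],i)-[150,100])*5)
import pickle;pickle.dump(i,open('i10','wb'))
```

```text
t 26.68 p [ 442.  -374.   201.3] jawyaw 16.3 down [ 0.  0. -1.] grip 69.6 F [0.6 0.1 0. ] q7 1.06
to go [  -0.4   -2.3 -201.3] turn -0.1
cap [518.03059036 374.64107504]
cap [518.14135375 366.56483979]
cap [518.35851007 350.76471196]
```

View pics/w10.png

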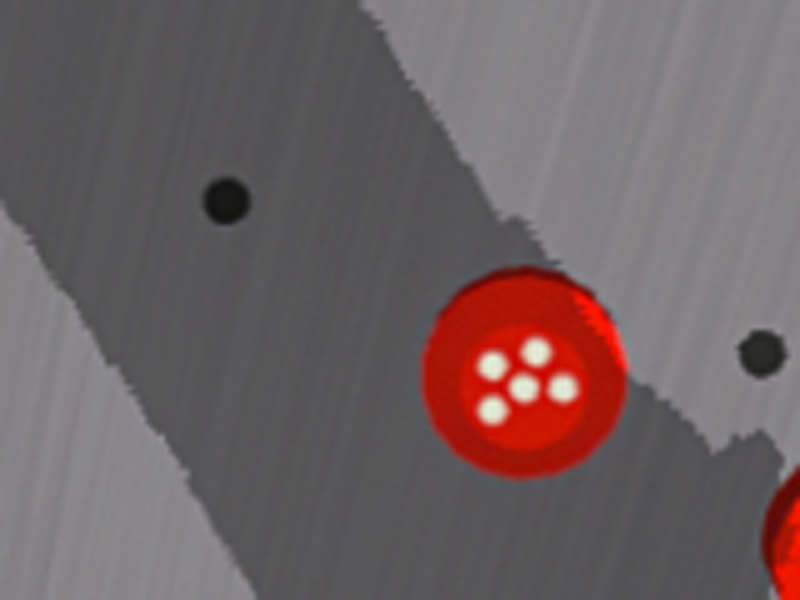

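The cap's flat top is centred at crop (524,387).

Run:
```python
from h import *
import pickle;i=pickle.load(open('i10','rb'))
p=at('wrist',(524.5+.5)/5-.5+150,387.5/5-.5+100,.028,i)*1e3;print(p,np.hypot(*p[:2]))
st(p[0],p[1],0,16.2)
```

```text
[ 443.29030423 -378.38541433   28.        ] 582.8222847477614
t 26.73 p [ 442.  -374.   201.2] jawyaw 16.3 down [ 0.  0. -1.] grip 70.3 F [-0.1 -0.1 -0.1] q7 1.06
to go [   1.3   -4.4 -201.2] turn -0.1
```

Request:
play_rows(
  deltas=[
    [0.7,-2.2,-35,0,0,0,70],
    [0.6,-2.2,-55,0,0,0,70],
    [0,0,-50,0,0,0,70],
    [0,0,-30,0,0,0,68],
    [0,0,-17,0,0,0,66],
    [0,0,-9,0,0,0,64],
    [0,0,-4,0,0,0,62],
    [0,0,0,0,0,0,56],
  ],
)

```text
clock: 27.72
position: [0.4429, -0.3796, 0.0017]
tool_rot: [0.71, 1.57, -0.578]
force: [0.4, -0.4, -0.1]
grip_width: 0.056
```

```bash
python3 -c "
from h import *
st(443.3,-378.4,1,16.2)"
```

```text
t 27.73 p [ 442.9 -379.6    1.7] jawyaw 16.2 down [ 0.001 -0.001 -1.   ] grip 56.0 F [ 0.4 -0.4 -0.1] q7 1.16
to go [ 0.4  1.2 -0.7] turn -0.0
```

Request:
play_rows(
  deltas=[
    [0.4,1,0,0,0,0,50],
    [0,0,0,0,0,0,44],
    [0,0,0,0,0,0,44],
    [0,0,0,0,0,0,44],
  ],
)

```text
clock: 28.22
position: [0.443, -0.3784, 0.0012]
tool_rot: [0.393, 1.571, -0.895]
force: [-0.2, 0.5, 0.4]
grip_width: 0.0439
```

Request:
play_rows(
  deltas=[
    [0,0,20,0,0,0,44],
    [0,0,50,0,0,0,44],
    [0,0,55,0,0,0,44],
    [8,12,35,0,0,0,44],
    [25,40,0,0,0,0,44],
    [30,52,0,0,0,0,44],
    [30,52,0,0,0,0,44],
    [30,48,0,0,0,0,44],
  ],
)

```text
clock: 29.22
position: [0.5667, -0.1725, 0.1627]
tool_rot: [1.243, 1.57, -0.045]
force: [1.1, -0.8, -0.3]
grip_width: 0.0443
```

Request:
play_rows(
  deltas=[
    [20,33,0,0,0,0,44],
    [12,18,0,0,0,0,44],
    [6,9,0,0,0,0,44],
    [2,4,0,0,0,0,44],
    [0,0,0,0,0,0,44],
    [0,0,0,0,0,0,44],
    [0,0,0,0,0,0,44],
    [0,0,0,0,0,0,44],
  ],
)

```text
clock: 30.22
position: [0.6058, -0.1107, 0.1611]
tool_rot: [-1.409, 1.571, -2.697]
force: [0.1, -0.8, 0.4]
grip_width: 0.0441
```

Run:
```python
from h import *
st(606.5,-109.8,73.5,16.2)
i=vision.camera_info('wrist')
save('wrist','w11',k=1.5)
import pickle;pickle.dump(i,open('i11','wb'))
for z in (.072,): print('log top',proj('wrist',[.6063,-.1094,z],i)*1.5)
z=telemetry.observe()['position'][2]-.0015+.028;print('cap top want',z,proj('wrist',[.6063,-.1094,z],i)*1.5)
```

```text
t 30.23 p [ 605.8 -110.7  161.1] jawyaw 16.2 down [-0. -0. -1.] grip 44.1 F [ 0.1 -0.8  0.4] q7 0.56
to go [  0.7   0.9 -87.6] turn 0.0
log top [383.20003722 287.6500962 ]
cap top want 0.18762012629766198 [384.07027201 377.54540688]
```

View pics/w11.png

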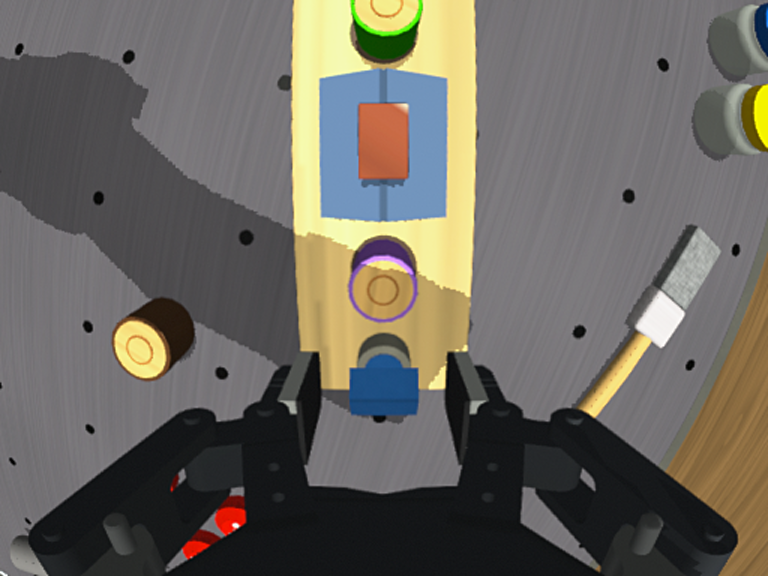

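The cap isn't in the jaws: the grip width of 44 mm was a miss. The violet log stands on its spot, top at (383,289) against 287.7 predicted. I've viewed 15 pictures, so I'll locate the cap by colour in code.

```bash
cat >> h.py <<'E'
def reds(im,amin=60):
    h=cv2.cvtColor(im,cv2.COLOR_RGB2HSV);m=(((h[...,0]<6)|(h[...,0]>174))&(h[...,1]>170)&(h[...,2]>70)).astype(np.uint8)
    m=cv2.morphologyEx(m,cv2.MORPH_CLOSE,np.ones((5,5)))
    n,l,s,c=cv2.connectedComponentsWithStats(m);return [(c[k].round(1),s[k].tolist()) for k in range(1,n) if s[k,4]>amin]
E
python3 - <<'E'
from h import *
np.set_printoptions(precision=4,suppress=True)
a=np.load('pics/top0.npy');b=vision.grab_frame('top');np.save('pics/top1.npy',b)
for im in(a,b):
    for c,s in reds(im): print(c,s,at('top',*c,.019))
E
```

```text
[402.5 206.1] [395, 198, 17, 16, 156] [ 0.5361 -0.3935  0.019 ]
[429.3 218.5] [422, 210, 18, 17, 167] [ 0.5024 -0.4656  0.019 ]
[396.7 240.4] [389, 232, 17, 17, 164] [ 0.4412 -0.3743  0.019 ]
[402.8 206.1] [395, 198, 17, 16, 165] [ 0.5361 -0.3943  0.019 ]
[429.1 218.6] [422, 210, 17, 17, 165] [ 0.5021 -0.4651  0.019 ]
[396.7 240. ] [389, 232, 17, 17, 163] [ 0.4423 -0.3744  0.019 ]
```

The cap hasn't moved (442,-375): the pads closed over its bevel. I'll go back lower, feeling for the table with the jaws already narrowed.

Request:
play_rows(
  deltas=[
    [-8,-12,0,0,0,0,60],
    [-25,-40,0,0,0,0,60],
    [-32,-52,0,0,0,0,60],
    [-32,-52,0,0,0,0,60],
    [-28,-50,0,0,0,0,60],
    [-20,-35,0,0,0,0,60],
    [-12,-18,-10,0,0,0,60],
    [-6,-8.5,-30,0,0,0,60],
  ],
  grip_force=60,
)

```text
clock: 31.32
position: [0.4416, -0.3804, 0.1218]
tool_rot: [0.468, 1.568, -0.823]
force: [0.9, 0.2, -1.5]
grip_width: 0.0603
```

Request:
play_rows(
  deltas=[
    [0,0,-40,0,0,0,60],
    [0,0,-40,0,0,0,60],
    [0,0,-20,0,0,0,60],
    [0,0,-10,0,0,0,60],
    [0,0,-6,0,0,0,58],
    [0,0,-4,0,0,0,56],
    [0,0,0,0,0,0,54],
    [0,0,0,0,0,0,54],
  ],
)

```text
clock: 32.33
position: [0.4432, -0.378, 0.0016]
tool_rot: [0.605, 1.57, -0.683]
force: [-0.0, -0.9, 0.7]
grip_width: 0.0541
```

```bash
python3 -c "
from h import *
st(443,-378,-6,16.2)"
```

```text
t 32.33 p [ 443.2 -378.     1.6] jawyaw 16.2 down [ 0.001 -0.    -1.   ] grip 54.1 F [-0.  -0.9  0.7] q7 1.16
to go [-0.2  0.  -7.6] turn 0.0
```

Request:
play_rows(
  deltas=[
    [0,0,-2,0,0,0,54],
    [0,0,-1.5,0,0,0,54],
    [0,0,0,0,0,0,54],
  ],
)

```text
clock: 32.7
position: [0.4428, -0.3778, -0.0025]
tool_rot: [-2.404, 1.571, 2.591]
force: [-1.0, 0.1, -1.0]
grip_width: 0.054
```

Request:
play_rows(
  deltas=[
    [0,0,-1.5,0,0,0,54],
    [0,0,-1,0,0,0,54],
    [0,0,0,0,0,0,54],
  ],
)

```text
clock: 33.08
position: [0.4429, -0.3779, -0.005]
tool_rot: [-2.225, 1.571, 2.77]
force: [0.8, 0.2, 0.3]
grip_width: 0.0543
```

Request:
play_rows(
  deltas=[
    [0,0,-1,0,0,0,54],
    [0,0,-1,0,0,0,53],
    [0,0,0,0,0,0,52],
  ],
)

```text
clock: 33.45
position: [0.4429, -0.3778, -0.007]
tool_rot: [-2.349, 1.571, 2.646]
force: [0.1, -0.4, -0.9]
grip_width: 0.0519
```

Request:
play_rows(
  deltas=[
    [0,0,0,0,0,0,46],
    [0,0,0,0,0,0,42],
    [0,0,0,0,0,0,42],
    [0,0,0,0,0,0,42],
  ],
)

```text
clock: 33.95
position: [0.4429, -0.3779, -0.0062]
tool_rot: [1.625, 1.57, 0.336]
force: [-3.9, 3.1, 16.2]
grip_width: 0.0449
```

Request:
play_rows(
  deltas=[
    [0,0,0,0,0,0,42],
    [0,0,0,0,0,0,42],
    [0,0,10,0,0,0,42],
    [0,0,20,0,0,0,42],
    [0,0,0,0,0,0,42],
  ],
)

```text
clock: 34.58
position: [0.4438, -0.3786, 0.0252]
tool_rot: [0.653, 1.568, -0.635]
force: [-0.2, -1.0, -0.6]
grip_width: 0.0443
```

Run:
```python
from h import *
np.set_printoptions(precision=4,suppress=True)
st()
i=vision.camera_info('wrist');w=vision.grab_frame('wrist');np.save('pics/w12.npy',w)
for c,s in reds(w): print('w',c,s,at('wrist',*c,.028,i),at('wrist',*c,.058,i))
s=vision.grab_frame('side');np.save('pics/s1.npy',s)
for im in (np.load('pics/side0.npy'),s):
  print()
  for c,t in reds(im): print('s',c,t)
for h in(.014,.044): print('exp side',proj('side',[.443,-.378,h]))
```

```text
t 34.58 p [ 443.8 -378.6   25.2] jawyaw 16.2 down [ 0.002 -0.002 -1.   ] grip 44.3 F [-0.2 -1.  -0.6] q7 1.15
w [255.  244.3] [212, 199, 87, 93, 6016] [ 0.4458 -0.3843  0.028 ] [ 0.4416 -0.3704  0.058 ]
w [370.8 262.8] [338, 244, 66, 39, 1613] [ 0.5233 -0.3781  0.028 ] [ 0.5048 -0.3653  0.058 ]
w [289.1 319. ] [267, 312, 40, 15, 367] [ 0.4851 -0.4346  0.028 ] [ 0.4737 -0.4113  0.058 ]

s [314.2 334.4] [304, 324, 21, 21, 340]
s [272.5 341.2] [263, 331, 20, 22, 354]
s [315.1 371.5] [304, 360, 23, 24, 436]

s [314.2 334.5] [304, 324, 21, 22, 351]
s [276.  338.4] [268, 327, 17, 22, 247]
s [315.2 371.6] [304, 359, 23, 25, 435]
exp side [271.8249 341.3327]
exp side [272.093  336.0081]
```

The jaws are stopped at 44.3 mm against a command of 42, and the side blob rose 4 px, so the cap seems held. I'll compare its silhouette with a level cap in code.

```bash
cat > fit.py <<'E'
from h import *
def dots(w,box):
    x,y,W,H=box[:4];h=cv2.cvtColor(w,cv2.COLOR_RGB2HSV)[y:y+H,x:x+W];m=((h[...,1]<110)&(h[...,2]>150)).astype(np.uint8)
    n,l,s,c=cv2.connectedComponentsWithStats(m);return [((c[k]+[x,y]).round(1).tolist(),int(s[k,4])) for k in range(1,n) if s[k,4]>8]
def sil(cx,cy,zb,i,cam='wrist'):
    a=np.linspace(0,2*np.pi,90);P=[]
    for r,z in((.025,0),(.025,.019),(.015,.028)): P+= [proj(cam,[cx+r*np.cos(t),cy+r*np.sin(t),zb+z],i) for t in a]
    P=np.array(P);t=np.array(P[180:]);return P.min(0).round(),P.max(0).round(),'top',t.min(0).round(),t.max(0).round(),'apex',proj(cam,[cx,cy,zb+.028],i).round(1)
E
python3 - <<'E'
from fit import *
i=vision.camera_info('wrist');st()
w=vision.grab_frame('wrist');np.save('pics/w13.npy',w)
r=max(reds(w),key=lambda q:q[1][4]);print(r);print(dots(w,r[1]))
p=telemetry.observe()['position']
for zb in(0,.015,.02,.025,.03,.035):print(zb,*sil(p[0],p[1],zb,i))
E
```

```text
t 34.67 p [ 443.2 -377.9   23.7] jawyaw 16.2 down [ 0.001 -0.    -1.   ] grip 44.8 F [-0.6 -0.5 -1.5] q7 1.16
(array([255. , 244.3]), [212, 199, 87, 93, 6019])
[([260.7, 246.5], 115), ([240.0, 252.2], 113), ([254.8, 261.9], 110), ([272.7, 261.8], 106), ([240.4, 270.6], 102)]
0 [214. 183.] [294. 265.] top [229. 212.] [280. 258.] apex [254.2 235.9]
0.015 [211. 189.] [298. 277.] top [227. 222.] [282. 271.] apex [254.2 247.1]
0.02 [210. 191.] [299. 282.] top [226. 225.] [283. 275.] apex [254.2 251.3]
0.025 [208. 194.] [300. 286.] top [225. 229.] [283. 280.] apex [254.2 255.7]
0.03 [207. 196.] [302. 291.] top [224. 233.] [284. 285.] apex [254.2 260.4]
0.035 [206. 199.] [303. 296.] top [223. 237.] [285. 291.] apex [254.2 265.4]
```

Cap is held level: the centre dot at (254.8,261.9) matches a level cap with its underside 31 mm up, i.e. TCP + 7 mm. I'll carry it to the violet log.

Request:
play_rows(
  deltas=[
    [0,0,25,0,0,0,40],
    [0,0,45,0,0,0,40],
    [0,0,45,0,0,0,40],
    [6,10,20,0,0,0,40],
    [15,25,0,0,0,0,40],
    [25,40,0,0,0,0,40],
    [28,46,0,0,0,0,40],
    [28,46,0,0,0,0,40],
  ],
)

```text
clock: 35.72
position: [0.5454, -0.2093, 0.1578]
tool_rot: [-2.066, 1.57, 2.929]
force: [1.2, 0.2, 0.0]
grip_width: 0.0444
```

Request:
play_rows(
  deltas=[
    [25,42,0,0,0,0,40],
    [18,30,0,0,0,0,40],
    [11,18,0,0,0,0,40],
    [5,8,0,0,0,0,40],
    [2,3,0,0,0,0,40],
    [0,0,0,0,0,0,40],
    [0,0,0,0,0,0,40],
    [0,0,0,0,0,0,40],
  ],
)

```text
clock: 36.72
position: [0.6057, -0.1104, 0.1582]
tool_rot: [-0.029, 1.571, -1.317]
force: [0.9, 0.8, 0.1]
grip_width: 0.0444
```

```bash
cat > chk.py <<'E'
from fit import *
st(606.3,-109.7,65,16.2)
i=vision.camera_info('wrist');p=telemetry.observe()['position']
w=vision.grab_frame('wrist');np.save('pics/w14.npy',w)
r=max(reds(w),key=lambda q:q[1][4]);print(r);print(dots(w,r[1]))
print(*sil(p[0],p[1],p[2]+.007,i))
h=cv2.cvtColor(w,cv2.COLOR_RGB2HSV);m=((h[...,0]>125)&(h[...,0]<150)&(h[...,1]>80)).astype(np.uint8)
n,l,s,c=cv2.connectedComponentsWithStats(m);print('violet',[(c[k].round(1),s[k].tolist()) for k in range(1,n) if s[k,4]>60])
a=np.linspace(0,6.28,60);P=np.array([proj('wrist',[.6065+.021*np.cos(t),-.1101+.021*np.sin(t),.072],i) for t in a]);print('log top exp',P.min(0).round(1),P.max(0).round(1))
E
python3 chk.py
```

```text
t 36.73 p [ 605.7 -110.4  158.2] jawyaw 16.2 down [ 0. -0. -1.] grip 44.4 F [0.9 0.8 0.1] q7 0.57
to go [  0.6   0.7 -93.2] turn 0.0
(array([255. , 244.4]), [212, 199, 87, 93, 5946])
[([233.8, 200.5], 12), ([260.7, 246.6], 115), ([240.0, 252.3], 111), ([254.8, 261.9], 108), ([272.7, 261.9], 104), ([240.5, 270.7], 100)]
[207. 197.] [302. 292.] top [224. 234.] [285. 286.] apex [254.5 261.4]
violet [(array([255. , 173.7]), [232, 160, 46, 43, 599])]
log top exp [231.6 170.3] [279.3 216.1]
```

Request:
play_rows(
  deltas=[
    [0.5,0.6,-20,0,0,0,40],
    [0,0,-30,0,0,0,40],
    [0,0,-20,0,0,0,40],
    [0,0,-10,0,0,0,40],
    [0,0,-6,0,0,0,40],
    [0,0,-3,0,0,0,40],
    [0,0,0,0,0,0,40],
    [0,0,0,0,0,0,40],
  ],
)

```text
clock: 37.78
position: [0.6067, -0.1093, 0.0695]
tool_rot: [1.262, 1.57, -0.026]
force: [0.9, 0.5, -0.8]
grip_width: 0.0442
```

```bash
python3 chk.py
```

```text
t 37.77 p [ 606.7 -109.3   69.5] jawyaw 16.2 down [ 0.001 -0.    -1.   ] grip 44.2 F [ 0.9  0.5 -0.8] q7 0.60
to go [-0.4 -0.4 -4.5] turn 0.0
(array([255. , 244.2]), [212, 199, 87, 93, 5963])
[([260.6, 246.6], 116), ([240.0, 252.3], 110), ([254.7, 261.8], 107), ([272.7, 261.9], 104), ([240.5, 270.6], 99)]
[207. 197.] [302. 292.] top [224. 234.] [285. 286.] apex [254.5 261.4]
violet [(array([252.6, 192.2]), [226, 181, 55, 27, 794])]
log top exp [218.8 202.6] [288.9 266.4]
```

Now small steps down to contact.

Request:
play_rows(
  deltas=[
    [-0.3,-0.3,-2,0,0,0,40],
    [0,0,-1.2,0,0,0,40],
    [0,0,0,0,0,0,40],
  ],
)

```text
clock: 38.2
position: [0.6061, -0.1096, 0.0661]
tool_rot: [1.753, 1.571, 0.464]
force: [-1.7, 0.4, 4.6]
grip_width: 0.0446
```

Request:
play_rows(
  deltas=[
    [0,0,-0.8,0,0,0,40],
    [0,0,0,0,0,0,40],
  ],
)

```text
clock: 38.45
position: [0.6063, -0.1097, 0.066]
tool_rot: [1.439, 1.57, 0.151]
force: [-4.6, 1.2, 16.9]
grip_width: 0.0447
```

Request:
play_rows(
  deltas=[
    [0,0,-0.7,0,0,0,40],
    [0,0,0,0,0,0,40],
  ],
)

```text
clock: 38.7
position: [0.6065, -0.1098, 0.0659]
tool_rot: [1.428, 1.57, 0.14]
force: [-6.8, 1.4, 26.0]
grip_width: 0.0443
```

Contact felt. I'll ease off, open and retreat.

Request:
play_rows(
  deltas=[
    [0,0,1.3,0,0,0,40],
    [0,0,0,0,0,0,46],
    [0,0,0,0,0,0,52],
    [0,0,0,0,0,0,58],
    [0,0,0,0,0,0,66],
    [0,0,0,0,0,0,70],
    [0,0,15,0,0,0,70],
    [0,0,40,0,0,0,70],
  ],
)

```text
clock: 39.7
position: [0.6053, -0.1095, 0.1209]
tool_rot: [-1.879, 1.568, 3.116]
force: [0.1, 0.3, 0.4]
grip_width: 0.0696
```

Request:
play_rows(
  deltas=[
    [0,0,50,0,0,0,70],
    [-15,-10,40,0,0,0,70],
    [-40,-20,0,0,0,0,70],
    [-50,-20,0,0,0,0,70],
    [-40,-20,0,0,0,0,70],
    [-20,-10,0,0,0,0,70],
    [0,0,0,0,0,0,70],
    [0,0,0,0,0,0,70],
  ],
)

```text
clock: 40.7
position: [0.4422, -0.1891, 0.211]
tool_rot: [1.248, 1.57, -0.039]
force: [-0.3, 0.3, 0.2]
grip_width: 0.0703
```

Run:
```python
from fit import *
st()
s=vision.grab_frame('side');t=vision.grab_frame('top');i=vision.camera_info('wrist');w=vision.grab_frame('wrist')
for n,im in(('side',s),('top',t),('wrist',w)):
    ii=i if n=='wrist' else None
    for c,b in reds(im):
        print(n,c,b,dots(im,b) if n=='wrist' else '')
    print(' exp',*sil(.6063,-.1097,.072,ii,n))
A=cv2.resize(s[130:300,190:350],None,fx=3.5,fy=3.5,interpolation=cv2.INTER_CUBIC)[:,:,::-1]
B=cv2.resize(t[140:250,205:355],None,fx=1.5,fy=3.5)[:1]
T=cv2.resize(t[150:250,200:350],None,fx=1.55,fy=1.55,interpolation=cv2.INTER_CUBIC)[:,:,::-1]
W=cv2.resize(w[60:384,200:512],None,fx=.74,fy=.74,interpolation=cv2.INTER_AREA)[:,:,::-1]
C=np.zeros((595,800,3),np.uint8);C[:A.shape[0],:A.shape[1]]=A;C[:155,565:565+T.shape[1]]=T;C[165:165+W.shape[0],565:565+W.shape[1]]=W
cv2.imwrite('pics/final.png',C)
```

```text
t 40.70 p [ 442.2 -189.1  211. ] jawyaw 16.2 down [ 0.001 -0.    -1.   ] grip 70.3 F [-0.3  0.3  0.2] q7 0.73
side [290.9 216.7] [283, 210, 17, 14, 193] 
side [314.2 334.4] [304, 324, 21, 21, 344] 
side [315.1 371.5] [304, 360, 23, 24, 435] 
 exp [281. 209.] [300. 228.] top [285. 210.] [296. 218.] apex [290.5 214.1]
top [429.1 218.5] [422, 210, 17, 17, 168] 
 exp [292. 166.] [311. 185.] top [296. 169.] [307. 180.] apex [301.6 174.1]
wrist [417.3 157.6] [395, 136, 45, 45, 1539] [([429.3, 136.5], 12), ([428.8, 152.5], 26), ([420.9, 155.4], 25), ([426.0, 160.5], 26), ([432.7, 161.2], 24), ([419.8, 165.3], 25), ([400.7, 177.1], 93)]
wrist [277.  313.6] [262, 300, 32, 28, 724] [([279.5, 318.0], 12), ([278.1, 322.4], 15), ([284.0, 321.7], 14)]
 exp [394. 134.] [439. 181.] top [414. 146.] [437. 174.] apex [425.4 159.9]
```

View pics/final.png

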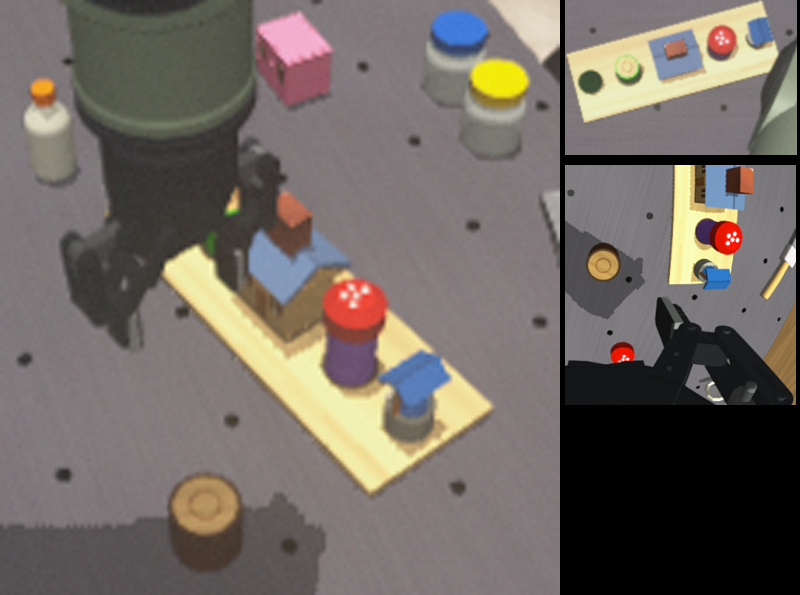

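The final picture shows roof on house, the green log on its spot, and the cap seated level on the violet log. The cap's centre dot is at (426.0,160.5) against (425.4,159.9) expected, and the bark log and glue bottle are standing. Handing in.

```bash
python3 -c "
from h import *
st(); print(workorder.job_done())"
```

```text
t 40.85 p [ 441.8 -189.1  210.6] jawyaw 16.3 down [-0. -0. -1.] grip 70.1 F [-0.8  0.5 -0.2] q7 0.73
the job is handed in; nothing more can be done
None
```

The village is set up and handed in at 40.9 s of the 128 s allowed. I placed the parts in the order asked: house, roof, green log, violet log, then the red cap. I left the glue bottle and the bark log alone, and both were still standing in the last picture.

**Last checks**
- **House and roof:** the house's measured centre and yaw were within about 1 mm and 0.2° of the rectangle. The roof looked square on it in every later view.
- **Logs:** the held green log lined up with its spot to about 1 mm, and I checked it only by eye once placed. The violet log's top measured about 1 mm from its spot's centre.
- **Cap:** its centre dot was within 1 px of where a level, centred cap would be.

**What went wrong or disagreed**
- **First cap grasp missed:** the pads closed over the bevel. The cap had not moved, and a lower second grasp held it level. The jaws then stopped at 44 mm on the 50 mm cap; I did not find out why.
- **Cap contact force:** setting the cap down reached about 26 N at the wrist, within the limits.
- **Cameras:** the top and wrist cameras differed by 1–4 mm on the cap and the violet log. I used the wrist camera.
- **Final top-camera check:** the colour check did not pick up the placed cap in the top picture, though it is visible there. The final cap check rests on the side and wrist cameras.

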